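# Open the wood-filler jar and hold its cap over it

### The arm

A 7-joint arm with a two-finger parallel gripper is mounted at the origin on the work surface. World frame = base frame: x ahead of the robot, y to its left, z up, the work surface at z = 0. Lengths are in m, angles in rad, forces in N, time in s.
With the tool pointing down it reaches from about 0.4 to 0.85 m from the base axis. Payload 10.4 kg.
Tool frame: the origin (TCP) lies midway between the tips of the shut fingers; the grasp point (between the pads) lies 19 mm behind it; z points along the fingers, y is the line along which they close (so a half turn about z gives the same grasp; the last joint's range is limited). The gripper opens to 87 mm and grips with 3 to 60 N. Pads are 19 mm wide; open, the fingers measure 117 mm over their backs; the gripper's body (75 mm by 190 mm) begins 51 mm behind the grasp point.
Start: joints at [1.279, 0.332, -0.065, 1.46, 0.022, 1.35, -0.088], TCP at [0.166, -0.603, 0.223] pointing down, gripper open.
Joint ranges: [-2.6, 2.6], [-0.5, 2.12], [-1.47, 1.34], [0.16, 2.42], [-1.27, 4.41], [0.06, 2.06], [-2.6, 2.6]. Speed limits (rad/s): [2.22, 2.22, 2.79, 2.79, 3.14, 3.14, 3.14].

### API

Orientations are given as a unit quaternion [x, y, z, w].
In Python, from bench import r gives the robot as it stands.
- The arm moves only by the tool arm_command, never from a script. Its arguments are lists of equal length, an entry for each row: "xyz": the shift along the world's x, y, z in m, a list of three; "rot": the turn, a rotation vector about the world's x, y, z in rad, a list of three. In form: {"xyz": [[tx, ty, tz], ...], "rot": [[ax, ay, az], ...]}. A call has 1 to 20 rows; each row is the pose to reach, as a shift and turn from the pose commanded when the call began; what a row does not reach only later rows make up. A row lasts 1/12 s, in which the tool goes at most 41.7 mm and 7.16 degrees, less where a joint would pass 70% of its speed; a pose out of reach is approached as far as the arm can. A call with a gripper value outside its range is refused whole. "grip" is the opening, from 0 (shut) to 1 (fully open), set as the call begins (left out, the last holds). The fingers move at their own pace and stop on an object; "squeeze" is the grip in N (left out, the last holds). Time passes only in rows, so rows that repeat a pose let the fingers close. It gives the time, the measured TCP pose, the force, the opening and the grip force at its end, in the units of the state.
- r.read_state(): the state, without advancing time (a new reading comes with each control period).
- r.camera(name): name is "side" or "top" or "wrist"; returns the picture (400x640x3 uint8, red, green, blue); there is no depth.
- r.camera_model(name): a dict with "fx", "fy", "cx", "cy" (pixels), "T" (4x4, takes a point from camera to world coordinates). Camera axes: x right, y up, looking along -z (the intrinsics and any distortion apply to the point x, -y, -z); pixel columns grow to the right and rows downward; lengths in m; the calibration is good to about 2 mm. The wrist camera is an equidistant fisheye: a pixel r from the principal point sees the ray r / f radians off the axis. A picture is of the moment at which its call begins: read the wrist's pose just before it. camera_model takes no time and is no camera call; for the wrist camera it gives the pose at the moment of the call.
- r.close_job(): hands the job in; it is judged then, once.
Trained networks look in the newest picture that a camera, given by its name, has taken for a name from the list of things; names that differ only in an ending like _2 or _b are one class to them, and where a whole thing is asked for, a point or a joint stands for the part that bears it (a point fixed in the world has none). Each returns a list of dicts, best first, with "conf" (0 to 1); they miss things now and then, are a little off and sometimes report something else, mostly with a low value. They report only what shows in the picture. A call takes as long as a camera call. They do not tell look-alikes from the thing itself.
- r.look_for(label, camera): "at" ([x, y, z] in m, in the coordinates of the camera as it stood for that picture, good to about 4 mm: the middle of the surface that is visible of it).
- r.spot_point(label, camera): "at" ([x, y, z] in m, in the coordinates of the camera as it stood for that picture, good to about 4 mm: a listed point, or the origin of a listed thing).
The state is a dict: "time": time; "joint_positions": joint angles; "joint_vel": joint speeds; "joint_torque": joint torques, N m; "ee_pos": TCP position; "eef_rot": TCP orientation; "ft_force": force on the tool from outside, world axes, zero at the start; "torque": the same for the moment, N m; "width": finger opening in m; "grip_force": force on a finger pad.
Only numpy, scipy, OpenCV 4.12 (cv2) and the standard library are available. Lean on these libraries where they do the work, as an engineer would, in place of code of your own. Each camera call takes 0.05 s, during which the arm holds its last target. There are 200 camera calls.

### The job

Slide the roll of blue tape straight up off the jar and set it down flat in the middle of the cork pad, without dropping it. Then unscrew the jar's tight red cap anticlockwise, the plywood holder bracing the jar, until its threads come free, and lift it straight up off the jar, which stays seated in the holder. Finish still gripping the cap, level and about two centimetres clear above the jar's mouth, and leave the screw bin, tape measure and screwdriver alone.

Things in the scene. Friction and masses are not known exactly. Their poses are not given: they have to be found in the camera images.
- holder: Plywood jar holder fixed to the bench: block 120 x 120 mm, 40 mm high, with a square pocket 63 mm wide whose floor is 8 mm above the bench. Origin: centre of its underside, x and y along its sides. The jar's square foot stands loose in the pocket, which stops the jar from turning.
- jar_mouth (a point): Centre of the rim of the jar's neck, 106 mm above the jar's underside (114 mm above the bench at the start), z up along the jar. A springy dark sealing disc in the mouth pushes up on the cap with about 16 N when tight and makes it stiff to turn (about 0.2 to 0.5 N m); it stands up to 7 mm above the rim once the cap is off.
- cap_center (a point): Centre of the red ribbed screw cap: 44 mm in diameter, 30 mm high, hollow, 40 g, with a white pointer line on top along its +x axis. This point is half-way up, 15 mm above its lower edge; when tight it lies 9 mm below jar_mouth, its axes match the jar's, and its lower edge is 12 mm above the jar's shoulder.
- roll_center (a point): Centre (half-way up) of the roll of blue tape, a rigid ring 68 mm outside and 52 mm inside diameter, 36 mm high, 70 g. At the start it sits around the cap and neck, resting on the jar's shoulder, with the cap's top 6 mm above the roll's top.
- pad: Cork pad fixed to the bench, 130 x 130 mm, 4 mm thick, where the roll goes. Origin: centre of its underside. It lies to the left or to the right of the holder.
- screwbin: Bystander: open blue bin of screws 100 x 130 mm, 45 mm high, on the other side of the holder from the pad. Origin: centre of its underside.
- tapemeasure: Bystander: black tape measure 70 x 38 mm, 63 mm high, beyond the holder. Origin: centre of its underside.
- screwdriver: Bystander: screwdriver 200 mm long with an orange handle 26 mm thick, lying beyond the holder. Origin: its middle, at bench height; x along it.
- roll: The same roll of tape; origin at the centre of its underside, 18 mm below roll_center.
- cap: The same cap; origin at the centre of its lower edge. It unscrews anticlockwise seen from above (positive about z), rising 4 mm on the way; the threads are free from about 2.2 rad, and past about 2.8 rad it meets a stop: in between it lifts straight off. Part-turned and let go, it stays where it is.
- jar: Yellow loose jar, 0.35 to 0.6 kg, origin at the centre of its underside: square foot 60 mm wide, 34 mm high; round body 58 mm in diameter up to a flat shoulder 70 mm above the underside; white neck 28 mm in diameter with two coarse thread ridges out to 37 mm.
There are look-alikes about, which are no part of the job. Leave any green or turquoise look-alike of the roll alone.

How it is judged:
On the way, in this order (a step that is already met when the one before it is completed fails the run):
1. the roll lies flat on the cork pad, let go, with the cap still screwed on (horizontal distance between roll_center and pad below 0.04 m and height (world z) of roll_center below 0.027 m and angle between roll_center's own z axis and vertical below 0.12 rad and contact force between the fingers and roll below 0.1 N and linear speed of roll below 0.03 m/s and z of cap_center in the frame of jar_mouth below -0.006 m), for 0.2 s.
2. the cap is clear of the neck, held by the fingers above the seated jar (z of cap_center in the frame of jar_mouth between 0.018 and 0.07 m and horizontal distance between cap_center and jar_mouth below 0.02 m and z of jar_mouth in the frame of holder between 0.11 and 0.119 m and contact force between the fingers and cap above 1 N), for 0.2 s.
At the end, for the whole second after the job is handed in: Cap gripped, still, touching nothing else, level within 0.2 rad, lower edge 3-55 mm above the rim, within 20 mm of the mouth's axis; jar upright in its pocket (lifted under 5 mm), untouched; roll let go, flat and still on the pad, centre within 40 mm of the pad's (all of step 2 and horizontal distance between roll_center and pad below 0.04 m and height (world z) of roll_center below 0.027 m and angle between roll_center's own z axis and vertical below 0.12 rad and contact force between the fingers and roll below 0.1 N and linear speed of each of roll, cap below 0.03 m/s and angle between cap_center's own z axis and vertical below 0.2 rad and contact force between cap and jar below 0.2 N and contact force between cap and holder below 0.2 N and contact force between cap and roll below 0.2 N and contact force between each of the arm, the fingers and jar below 0.5 N and angle between jar_mouth's own z axis and vertical below 0.08 rad); the arm keeps its last pose, push and grip.
It fails at once if the jar is lifted more than 8 mm out of its seat (z of jar_mouth in the frame of holder above 0.122 m).
It fails at once if the jar turns in the holder by more than 0.2 rad (angle between the x axis of jar_mouth and the x axis of holder, either way round above 0.2 rad).
It fails at once if the roll is dropped: nearing the bench fast and not held (height (world z) of roll_center below 0.05 m and linear speed of roll above 0.6 m/s and contact force between the fingers and roll below 0.3 N).
It fails at once if the screw bin, tape measure or screwdriver is moved more than 20 mm (distance of any of screwbin, tapemeasure, screwdriver from where it was at the start of the episode above 0.02 m).
It also fails if it takes over 56 s, if anything falls off the work surface, if the arm or the gripper's body presses on something with over 40 N, if the wrist force passes 120 N, or if a joint passes its speed limit or range.

## Working session

There is one attempt and no reset: what is moved stays moved. The work goes in short steps, Python scripts to look and compute and a tool call to move; the robot and the scene stay as the last step left them, time stands still between calls to the robot, and variables do not carry over. Pictures are saved under pics/ and viewed, at most 10 in all, crops included, and the job is handed in when it is done.

Besides the shell and the picture viewer there is one more tool, called by a JSON object that holds its "fn" and its "kwargs". arm_command: Moves the arm, as the interface text tells. Its arguments: {"type":"object","properties":{"xyz":{"type":"array"},"rot":{"type":"array"},"grip":{"type":"number"},"squeeze":{"type":"number"}},"required":["xyz","rot"]}

```bash
mkdir -p pics; cat > h.py <<'E'
from bench import r
import numpy as np, cv2
def cam(n,f=None):
    T=np.array(r.camera_model(n)["T"]); im=r.camera(n)
    if f: cv2.imwrite("pics/"+f,im[:,:,::-1])
    return im,T
def find(fn,l,n,T):
    out=[]
    for d in getattr(r,fn)(l,n)[:4]:
        p=T[:3,:3]@np.array(d["at"])+T[:3,3]
        out.append((round(d["conf"],2),p.round(3).tolist()))
    return out
E
python3 - <<'E'
from h import *
s=r.read_state(); print(s["time"],s["ee_pos"],s["eef_rot"],s["width"])
for n in("top","side"):
    im,T=cam(n,n+"1.png"); print(n,T.round(2).tolist())
    for l in("holder","jar_mouth","cap_center","roll_center","pad","screwbin","tapemeasure","screwdriver"):
        print(l,find("spot_point",l,n,T))
a=[cv2.imread(f"pics/{n}1.png") for n in("top","side")]
cv2.imwrite("pics/both.png",cv2.resize(np.vstack(a),(480,600)))
print(r.read_state()["time"])
E
```

```text
0.0 [ 0.16588788 -0.60216974  0.22172372] [ 9.90979465e-01  1.34011773e-01 -1.14423772e-04 -7.28606015e-04] 0.0870789240282449
top [[0.02, 0.99, -0.15, 0.41], [-1.0, 0.02, -0.0, 0.01], [0.0, 0.15, 0.99, 1.18], [0.0, 0.0, 0.0, 1.0]]
holder [(0.6, [0.552, 0.032, 0.0])]
jar_mouth [(0.45, [0.552, 0.035, 0.116])]
cap_center [(0.55, [0.548, 0.033, 0.105])]
roll_center [(0.8, [0.404, 0.049, 0.014]), (0.68, [0.604, 0.171, 0.016]), (0.64, [0.555, 0.03, 0.098]), (0.62, [0.697, 0.025, 0.015])]
pad [(0.59, [0.477, -0.323, -0.0])]
screwbin [(0.68, [0.493, 0.299, -0.003])]
tapemeasure [(0.74, [0.771, 0.143, -0.002]), (0.71, [0.494, 0.299, -0.005])]
screwdriver [(0.9, [0.76, -0.161, -0.001]), (0.71, [0.55, 0.032, 0.095])]
side [[-0.86, 0.33, -0.39, 0.28], [-0.51, -0.55, 0.66, 0.5], [-0.0, 0.77, 0.64, 0.56], [0.0, 0.0, 0.0, 1.0]]
holder [(0.82, [0.549, 0.036, 0.002])]
jar_mouth []
cap_center [(0.54, [0.545, 0.034, 0.103]), (0.52, [0.474, -0.32, -0.001]), (0.19, [0.549, 0.03, 0.09])]
roll_center [(0.98, [0.549, 0.038, 0.097]), (0.94, [0.696, 0.024, 0.019]), (0.73, [0.599, 0.174, 0.016]), (0.66, [0.58, -0.114, 0.016])]
pad [(0.72, [0.475, -0.317, -0.005])]
screwbin [(0.96, [0.488, 0.293, -0.002])]
tapemeasure [(0.62, [0.768, 0.146, -0.0])]
screwdriver [(0.64, [0.756, -0.16, 0.001]), (0.57, [0.49, 0.296, -0.002])]
0.9
```

View pics/top1.png

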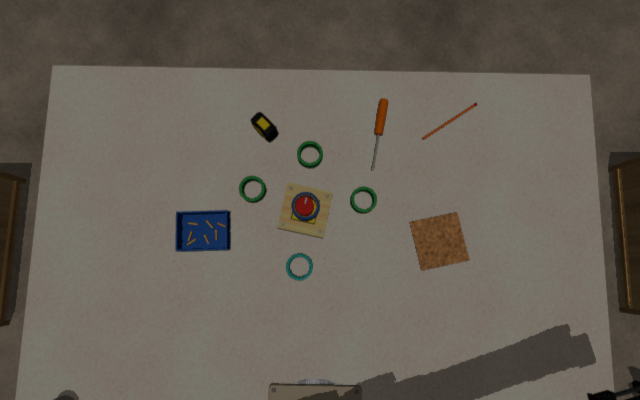

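View pics/side1.png

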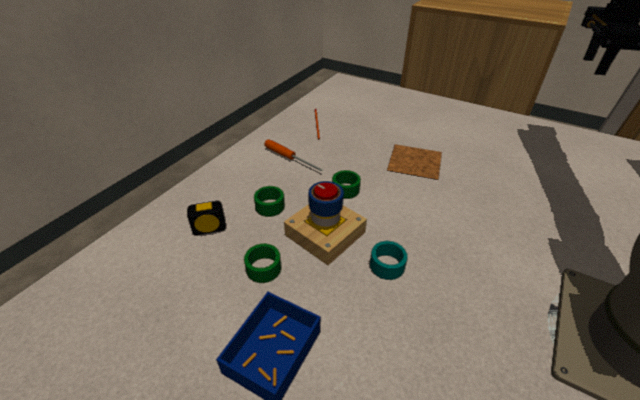

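The top picture shows the holder, jar, roll and cap at about (305,207), the pad at (439,240), the bin at (203,231), and green and teal rings around them. The roll estimates agree at (0.55, 0.034, 0.097), against an expected height of 0.096. Next I move above it.

{"fn": "arm_command", "kwargs": {"xyz": [[0.384,0.636,0.01],[0.384,0.636,0.01],[0.384,0.636,0.01],[0.384,0.636,0.01],[0.384,0.636,0.01],[0.384,0.636,0.01],[0.384,0.636,0.01],[0.384,0.636,0.01],[0.384,0.636,0.01],[0.384,0.636,0.01],[0.384,0.636,0.01],[0.384,0.636,0.01],[0.384,0.636,0.01],[0.384,0.636,0.01],[0.384,0.636,0.01],[0.384,0.636,0.01],[0.384,0.636,0.01],[0.384,0.636,0.01],[0.384,0.636,0.01],[0.384,0.636,0.01]], "rot": [[0,0,1.3],[0,0,1.3],[0,0,1.3],[0,0,1.3],[0,0,1.3],[0,0,1.3],[0,0,1.3],[0,0,1.3],[0,0,1.3],[0,0,1.3],[0,0,1.3],[0,0,1.3],[0,0,1.3],[0,0,1.3],[0,0,1.3],[0,0,1.3],[0,0,1.3],[0,0,1.3],[0,0,1.3],[0,0,1.3]], "grip": 1}}

```text
time: 2.57
ee_pos: [0.5503, 0.0358, 0.2324]
eef_rot: [0.706, 0.708, 0.0, -0.001]
ft_force: [-0.5, -1.1, 0.3]
width: 0.0874
grip_force: 0.0
```

```bash
python3 - <<'E'
from h import *
s=r.read_state(); print(s["time"],s["ee_pos"],s["eef_rot"],s["joint_positions"])
im,T=cam("wrist","w1.png"); print(T.round(3).tolist()); m=r.camera_model("wrist"); print({k:m[k] for k in m if k!="T"})
for l in("holder","jar_mouth","cap_center","roll_center","jar"): print(l,find("spot_point",l,"wrist",T))
# blobs: blue ring outer & red cap centroid -> ray to plane
hsv=cv2.cvtColor(im,cv2.COLOR_RGB2HSV)
def ray(u,v,z):
    d=np.array([u-m["cx"],v-m["cy"]]); rr=np.hypot(*d); th=rr/m["fx"]; d=d/rr*np.sin(th)
    w=T[:3,:3]@np.array([d[0],-d[1],-np.cos(th)]); return (T[:3,3]+w*(z-T[2,3])/w[2])
red=cv2.inRange(hsv,(0,150,60),(8,255,255))|cv2.inRange(hsv,(172,150,60),(180,255,255))
blue=cv2.inRange(hsv,(98,110,30),(125,255,255))
for nm,k,z in(("red",red,.12),("blue",blue,.114)):
    cs=sorted(cv2.findContours(k,cv2.RETR_EXTERNAL,cv2.CHAIN_APPROX_NONE)[0],key=cv2.contourArea)[-2:]
    for c in cs:
        if len(c)<10: continue
        P=np.array([ray(u,v,z)[:2] for u,v in c[:,0].astype(float)],np.float32)
        (cx,cy),R=cv2.minEnclosingCircle(P); print(nm,cv2.contourArea(c),c[:,0].mean(0),cx,cy,R)
E
```

```text
2.5667 [0.55027894 0.03583226 0.23235228] [ 7.06355550e-01  7.07856830e-01  3.95553488e-04 -6.23968427e-04] [ 0.51882616  0.247326   -0.77455119  1.61126514  0.17468349  1.35498386
 -0.27593144]
[[1.0, -0.003, 0.0, 0.549], [0.002, 0.965, 0.263, 0.108], [-0.001, -0.263, 0.965, 0.396], [0.0, 0.0, 0.0, 1.0]]
{'fx': 309.70691628693146, 'fy': 309.70691628693146, 'cx': 314.17705476858333, 'cy': 204.7917222638452}
holder []
jar_mouth [(0.25, [0.766, 0.145, -0.0])]
cap_center [(0.91, [0.551, 0.038, 0.111])]
roll_center [(0.76, [0.604, 0.175, 0.02]), (0.74, [0.7, 0.023, 0.019]), (0.65, [0.404, 0.043, 0.019]), (0.57, [0.58, -0.118, 0.021])]
jar []
red 1529.5 [316.58536585 200.64878049] 0.5491339564323425 0.03505079075694084 0.02299913950264454
blue 1290.0 [259.80902778   9.50347222] 0.5043266415596008 0.21993491053581238 0.041196949779987335
```

View pics/w1.png

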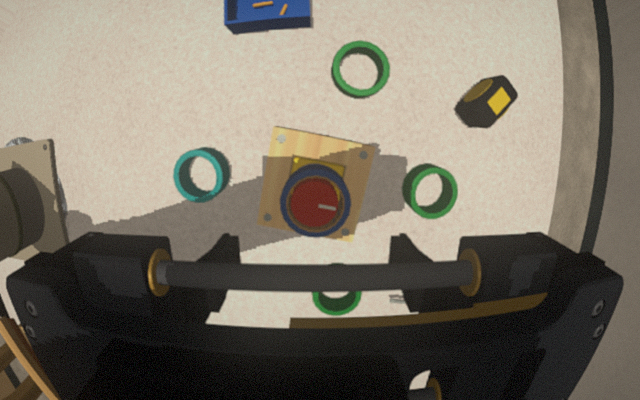

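The wrist picture shows the red cap at (316,200) with the blue roll round it, centred under the tool. I'll go down and grip the roll.

{"fn": "arm_command", "kwargs": {"xyz": [[-0.001,-0.001,-0.02],[-0.001,-0.001,-0.045],[-0.001,-0.001,-0.07],[-0.001,-0.001,-0.095],[-0.001,-0.001,-0.12],[-0.001,-0.001,-0.14],[-0.001,-0.001,-0.15],[-0.001,-0.001,-0.15],[-0.001,-0.001,-0.15]], "rot": [[0,0,0],[0,0,0],[0,0,0],[0,0,0],[0,0,0],[0,0,0],[0,0,0],[0,0,0],[0,0,0]]}}

```text
time: 3.62
ee_pos: [0.5492, 0.0321, 0.0832]
eef_rot: [0.708, 0.706, 0.0, 0.0]
ft_force: [-0.2, 0.1, 0.1]
width: 0.0872
grip_force: 0.0
```

{"fn": "arm_command", "kwargs": {"xyz": [[0,0,0],[0,0,0],[0,0,0],[0,0,0],[0,0,0],[0,0,0],[0,0,0]], "rot": [[0,0,0],[0,0,0],[0,0,0],[0,0,0],[0,0,0],[0,0,0],[0,0,0]], "grip": 0.6, "squeeze": 20}}

```text
time: 4.2
ee_pos: [0.5495, 0.0324, 0.0833]
eef_rot: [0.708, 0.706, 0.0, 0.0]
ft_force: [-0.7, -0.3, 5.8]
width: 0.0665
grip_force: 20.0
```

{"fn": "arm_command", "kwargs": {"xyz": [[0,0,0.004],[0,0,0.01],[0,0,0.018],[0,0,0.026],[0,0,0.034],[0,0,0.034]], "rot": [[0,0,0],[0,0,0],[0,0,0],[0,0,0],[0,0,0],[0,0,0]]}}

```text
time: 4.7
ee_pos: [0.5501, 0.0326, 0.1187]
eef_rot: [0.708, 0.706, 0.001, 0.001]
ft_force: [-0.2, 0.3, -0.1]
width: 0.0665
grip_force: 20.0
```

```bash
python3 - <<'E'
from h import *
print(r.read_state()["torque"])
im,T=cam("side"); 
for l in("cap_center","roll_center","holder"): print(l,find("spot_point",l,"side",T))
cv2.imwrite("pics/s2.png",cv2.resize(im[120:280,230:430,::-1],None,fx=3,fy=3))
E
```

```text
[-0.05028805 -0.11098714  0.0187066 ]
cap_center [(0.45, [0.547, 0.037, 0.104])]
roll_center [(0.79, [0.546, 0.039, 0.13]), (0.79, [0.402, 0.049, 0.017]), (0.72, [0.579, -0.117, 0.017]), (0.71, [0.601, 0.173, 0.018])]
holder [(0.81, [0.548, 0.036, 0.003])]
```

View pics/s2.png

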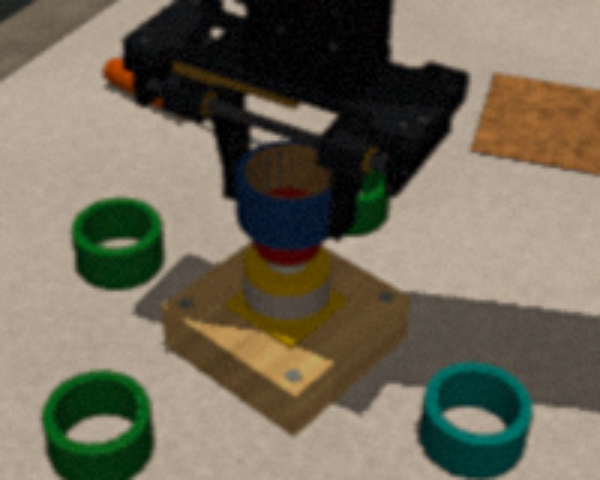

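The picture shows the roll held level and raised, with the cap and jar still seated below it. I'll lift it clear and carry it to the pad.

{"fn": "arm_command", "kwargs": {"xyz": [[0,0,0.012],[0,0,0.03],[0,0,0.05],[-0.005,-0.02,0.06],[-0.012,-0.05,0.06],[-0.018,-0.085,0.06],[-0.025,-0.12,0.06],[-0.033,-0.155,0.06],[-0.04,-0.19,0.06],[-0.047,-0.225,0.06],[-0.055,-0.26,0.06],[-0.062,-0.295,0.06],[-0.068,-0.325,0.06],[-0.072,-0.345,0.055],[-0.074,-0.353,0.05],[-0.074,-0.353,0.05],[-0.074,-0.353,0.05]], "rot": [[0,0,0],[0,0,0],[0,0,0],[0,0,0],[0,0,0],[0,0,0],[0,0,0],[0,0,0],[0,0,0],[0,0,0],[0,0,0],[0,0,0],[0,0,0],[0,0,0],[0,0,0],[0,0,0],[0,0,0]]}}

```text
time: 6.32
ee_pos: [0.4752, -0.3192, 0.1665]
eef_rot: [0.708, 0.707, 0.0, -0.001]
ft_force: [-0.7, 0.8, -1.2]
width: 0.0663
grip_force: 20.0
```

```bash
python3 - <<'E'
from h import *
s=r.read_state(); print(s["ee_pos"],s["width"],s["ft_force"])
for n in("top","side"):
    im,T=cam(n)
    for l in("cap_center","roll_center","pad"): print(n,l,find("spot_point",l,n,T))
E
```

```text
[ 0.47524929 -0.31921508  0.16646953] 0.06628853469422516 [-0.73147042  0.76159594 -1.18457889]
top cap_center [(0.62, [0.548, 0.032, 0.105]), (0.38, [0.477, -0.321, 0.162])]
top roll_center [(0.82, [0.581, -0.114, 0.018]), (0.8, [0.408, 0.048, 0.015]), (0.79, [0.699, 0.025, 0.018]), (0.71, [0.476, -0.325, 0.177])]
top pad [(0.81, [0.481, -0.32, -0.0])]
side cap_center [(0.59, [0.548, 0.032, 0.103])]
side roll_center [(0.94, [0.472, -0.315, 0.181]), (0.91, [0.697, 0.024, 0.019]), (0.8, [0.403, 0.048, 0.017]), (0.78, [0.581, -0.115, 0.014])]
side pad [(0.72, [0.477, -0.317, -0.006])]
```

Now I lower it to TCP z of about 0.011, with the last rows slow.

{"fn": "arm_command", "kwargs": {"xyz": [[0,0,-0.02],[0,0,-0.045],[0,0,-0.07],[0,0,-0.095],[0,0,-0.115],[0,0,-0.13],[0,0,-0.14],[0,0,-0.147],[0,0,-0.152],[0,0,-0.154],[0,0,-0.154]], "rot": [[0,0,0],[0,0,0],[0,0,0],[0,0,0],[0,0,0],[0,0,0],[0,0,0],[0,0,0],[0,0,0],[0,0,0],[0,0,0]]}}

```text
time: 7.63
ee_pos: [0.4752, -0.3207, 0.0128]
eef_rot: [0.708, 0.706, 0.0, 0.0]
ft_force: [0.1, 0.6, -1.2]
width: 0.0667
grip_force: 20.0
```

{"fn": "arm_command", "kwargs": {"xyz": [[0,0,-0.001],[0,0,-0.002],[0,0,-0.003],[0,0,-0.003]], "rot": [[0,0,0],[0,0,0],[0,0,0],[0,0,0]]}}

```text
time: 7.97
ee_pos: [0.475, -0.3207, 0.0097]
eef_rot: [0.708, 0.706, 0.0, 0.0]
ft_force: [0.3, -0.7, -2.0]
width: 0.0668
grip_force: 20.0
```

{"fn": "arm_command", "kwargs": {"xyz": [[0,0,-0.001],[0,0,-0.001],[0,0,-0.001],[0,0,-0.001],[0,0,-0.001],[0,0,-0.001]], "rot": [[0,0,0],[0,0,0],[0,0,0],[0,0,0],[0,0,0],[0,0,0]], "grip": 1}}

```text
time: 8.47
ee_pos: [0.4751, -0.3206, 0.0086]
eef_rot: [0.708, 0.706, 0.0, 0.0]
ft_force: [-0.6, -0.2, -0.1]
width: 0.0867
grip_force: 0.0
```

{"fn": "arm_command", "kwargs": {"xyz": [[0,0,0.01],[0,0,0.03],[0,0,0.055],[0,0,0.085],[0,0,0.12],[0,0,0.155],[0,0,0.19],[0,0,0.2],[0,0,0.2]], "rot": [[0,0,0],[0,0,0],[0,0,0],[0,0,0],[0,0,0],[0,0,0],[0,0,0],[0,0,0],[0,0,0]]}}

```text
time: 9.22
ee_pos: [0.4766, -0.3212, 0.213]
eef_rot: [0.708, 0.706, 0.0, 0.003]
ft_force: [0.4, 0.4, -0.3]
width: 0.0874
grip_force: 0.0
```

```bash
python3 - <<'E'
from h import *
s=r.read_state(); print(s["time"],s["ee_pos"],s["width"],s["ft_force"],s["joint_positions"])
im,T=cam("side","s3.png")
for l in("cap_center","jar_mouth","roll_center","pad"): print(l,find("spot_point",l,"side",T))
E
```

```text
9.2167 [ 0.47659019 -0.32116593  0.21295484] 0.08740114345713564 [ 0.37836535  0.41562164 -0.30925517] [ 0.98561913  0.27154927 -0.56213288  1.59409117  0.14974559  1.31252248
  0.40077655]
cap_center [(0.92, [0.548, 0.034, 0.102])]
jar_mouth [(0.6, [0.55, 0.037, 0.113])]
roll_center [(0.91, [0.472, -0.319, 0.022]), (0.89, [0.698, 0.025, 0.019]), (0.85, [0.58, -0.115, 0.014]), (0.69, [0.601, 0.172, 0.016])]
pad [(0.62, [0.477, -0.318, -0.004])]
```

View pics/s3.png

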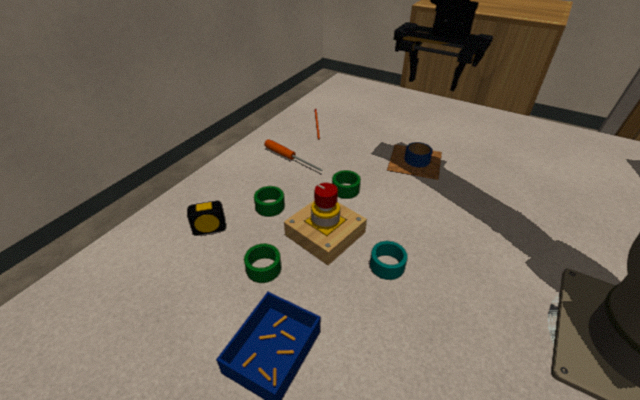

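The picture shows the blue roll flat on the pad at (418,155) and the cap and jar undisturbed at (326,200). I'll return above the cap, pre-turned 1.0 rad clockwise.

{"fn": "arm_command", "kwargs": {"xyz": [[0.006,0.03,0],[0.014,0.07,0],[0.022,0.11,0],[0.03,0.15,0],[0.038,0.19,0],[0.046,0.23,0],[0.054,0.27,0],[0.062,0.31,0],[0.069,0.34,0],[0.072,0.355,0],[0.072,0.355,0],[0.072,0.355,0],[0.072,0.355,0],[0.072,0.355,0]], "rot": [[0,0,-0.1],[0,0,-0.2],[0,0,-0.3],[0,0,-0.4],[0,0,-0.5],[0,0,-0.6],[0,0,-0.7],[0,0,-0.8],[0,0,-0.9],[0,0,-1.0],[0,0,-1.0],[0,0,-1.0],[0,0,-1.0],[0,0,-1.0]]}}

```text
time: 10.63
ee_pos: [0.5468, 0.0327, 0.2081]
eef_rot: [0.96, 0.28, -0.0, 0.0]
ft_force: [-0.7, 0.4, 0.3]
width: 0.087
grip_force: 0.0
```

```bash
python3 - <<'E'
from h import *
s=r.read_state(); print(s["time"],s["ee_pos"],s["eef_rot"],s["joint_positions"])
im,T=cam("wrist","w2.png"); m=r.camera_model("wrist")
for l in("cap_center","jar_mouth"): print(l,find("spot_point",l,"wrist",T))
hsv=cv2.cvtColor(im,cv2.COLOR_RGB2HSV)
red=cv2.inRange(hsv,(0,150,60),(8,255,255))|cv2.inRange(hsv,(172,150,60),(180,255,255))
c=max(cv2.findContours(red,cv2.RETR_EXTERNAL,cv2.CHAIN_APPROX_NONE)[0],key=cv2.contourArea)
d=c[:,0]-np.array([m["cx"],m["cy"]]); rr=np.linalg.norm(d,axis=1)[:,None]; th=rr/m["fx"]; d=d/rr*np.sin(th)
w=np.c_[d[:,0],-d[:,1],-np.cos(th)]@T[:3,:3].T
P=(T[:3,3]+w*((.12-T[2,3])/w[:,2])[:,None])[:,:2].astype(np.float32)
print(c[:,0].mean(0),cv2.minEnclosingCircle(P),P.min(0),P.max(0),T[:3,3])
E
```

```text
10.6333 [0.54678595 0.03271377 0.20807434] [ 9.59915407e-01  2.80289401e-01 -4.91683367e-04  1.44219061e-04] [ 0.45576811  0.23891124 -0.68951069  1.65793725  0.15715453  1.30206395
 -1.26443989]
cap_center [(0.77, [0.551, 0.037, 0.11])]
jar_mouth []
[314.84567901 200.85802469] ((0.5509812235832214, 0.03474488854408264), 0.023836728185415268) [0.5275976  0.01245566] [0.5733661  0.05704531] [0.60700683 0.07195274 0.37124999]
```

View pics/w2.png

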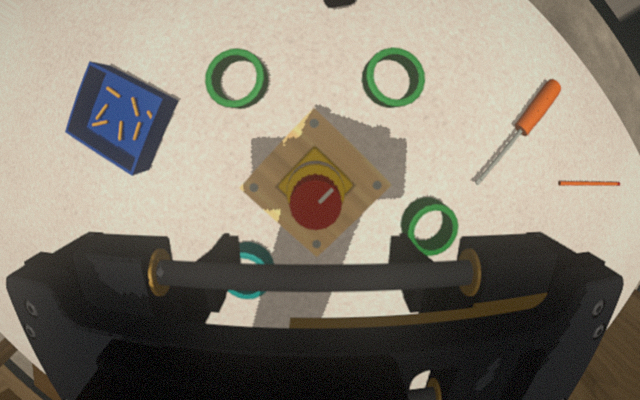

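The wrist picture shows the cap alone at (316,202), with clear room for the fingers. I'll make a small centring shift, go down and grip at 60 N.

{"fn": "arm_command", "kwargs": {"xyz": [[0.0025,0.0015,-0.02],[0.0025,0.0015,-0.045],[0.0025,0.0015,-0.07],[0.0025,0.0015,-0.09],[0.0025,0.0015,-0.108],[0.0025,0.0015,-0.117],[0.0025,0.0015,-0.121],[0.0025,0.0015,-0.121],[0.0025,0.0015,-0.121]], "rot": [[0,0,0],[0,0,0],[0,0,0],[0,0,0],[0,0,0],[0,0,0],[0,0,0],[0,0,0],[0,0,0]]}}

```text
time: 11.53
ee_pos: [0.5501, 0.0359, 0.0885]
eef_rot: [0.96, 0.281, 0.001, 0.0]
ft_force: [0.5, -0.3, -0.7]
width: 0.0868
grip_force: 0.0
```

{"fn": "arm_command", "kwargs": {"xyz": [[0,0,0],[0,0,0],[0,0,0],[0,0,0],[0,0,0],[0,0,0],[0,0,0],[0,0,0],[0,0,0],[0,0,0]], "rot": [[0,0,0],[0,0,0],[0,0,0],[0,0,0],[0,0,0],[0,0,0],[0,0,0],[0,0,0],[0,0,0],[0,0,0]], "grip": 0.3, "squeeze": 60}}

```text
time: 12.37
ee_pos: [0.5499, 0.0353, 0.0878]
eef_rot: [0.96, 0.28, 0.0, 0.0]
ft_force: [1.6, -1.8, 0.6]
width: 0.0424
grip_force: 60.0
```

The grip is well centred, with side forces of only about 2 N. I'll turn a first part and rise slightly with the thread.

{"fn": "arm_command", "kwargs": {"xyz": [[0,0,0],[0,0,0.0002],[0,0,0.0004],[0,0,0.0006],[0,0,0.0008],[0,0,0.001],[0,0,0.001]], "rot": [[0,0,0.1],[0,0,0.2],[0,0,0.3],[0,0,0.4],[0,0,0.5],[0,0,0.6],[0,0,0.6]]}}

```text
time: 12.95
ee_pos: [0.5495, 0.0359, 0.0886]
eef_rot: [0.833, 0.554, 0.0, -0.0]
ft_force: [-0.4, -1.1, 1.2]
width: 0.0431
grip_force: 60.0
```

```bash
python3 - <<'E'
from h import *
s=r.read_state(); print(s["ee_pos"],s["eef_rot"],s["ft_force"],s["torque"],s["joint_positions"])
im,T=cam("top"); print(find("spot_point","cap_center","top",T))
im,T=cam("side"); print(find("spot_point","cap_center","side",T),find("spot_point","holder","side",T))
cv2.imwrite("pics/s4.png",cv2.resize(im[120:280,230:430,::-1],None,fx=3,fy=3))
E
```

```text
[0.5494897  0.03591933 0.08862703] [ 8.32781390e-01  5.53601974e-01  3.79819595e-05 -9.91295184e-05] [-0.41029581 -1.12242107  1.19821694] [-3.56348699e-01 -1.31443492e-01  1.93422115e-04] [ 0.49697818  0.39029076 -0.7668733   1.7822191   0.30199821  1.09059276
 -0.77128902]
[]
[(0.48, [0.547, 0.036, 0.105])] [(0.81, [0.552, 0.034, -0.001])]
```

View pics/s4.png

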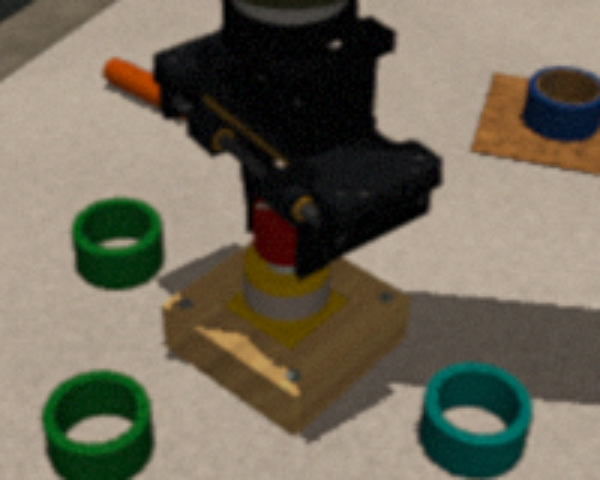

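The picture shows the gripper turned round the cap and the jar still square in the holder. The turn goes on.

{"fn": "arm_command", "kwargs": {"xyz": [[0,0,0.0002],[0,0,0.0004],[0,0,0.0006],[0,0,0.0008],[0,0,0.001],[0,0,0.0012],[0,0,0.0014]], "rot": [[0,0,0.1],[0,0,0.2],[0,0,0.3],[0,0,0.4],[0,0,0.5],[0,0,0.6],[0,0,0.7]]}}

```text
time: 13.78
ee_pos: [0.5493, 0.0357, 0.0899]
eef_rot: [0.593, 0.805, -0.0, -0.0]
ft_force: [-2.2, -0.9, 3.6]
width: 0.0428
grip_force: 60.0
```

```bash
python3 - <<'E'
from h import *
s=r.read_state(); print(s["ee_pos"],s["eef_rot"],s["ft_force"],s["torque"],s["joint_positions"][6])
im,T=cam("wrist"); cv2.imwrite("pics/w3.png",cv2.resize(im[100:400,120:520,::-1],None,fx=2,fy=2))
E
```

```text
[0.54932412 0.03565593 0.08992658] [ 5.93172082e-01  8.05075646e-01 -2.90045874e-04 -2.95379840e-05] [-2.21159848 -0.92769474  3.55414493] [-0.42866235  0.31655578 -0.13225363] -0.12185037169487176
```

View pics/w3.png

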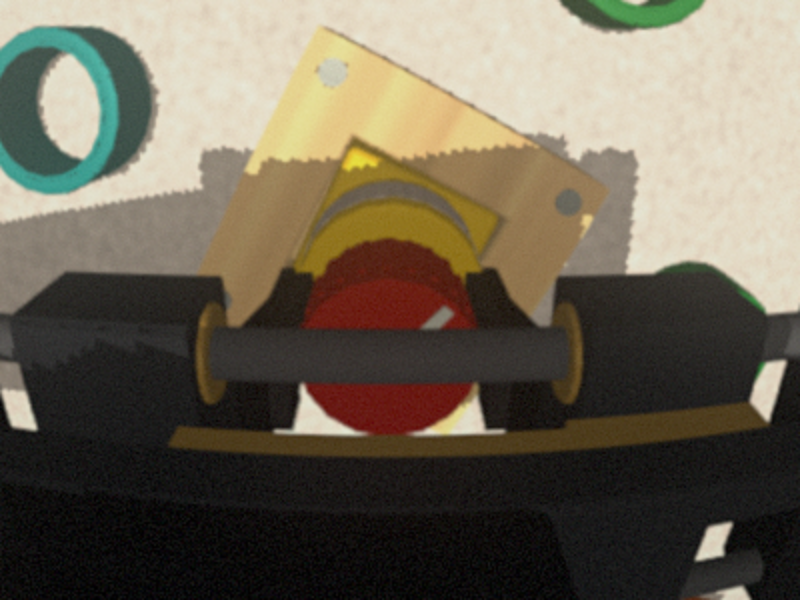

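The picture shows the white pointer at (437,318) having turned with the gripper while the holder edges swung in view, so the cap is unscrewing without slip. About 1.2 rad remain.

{"fn": "arm_command", "kwargs": {"xyz": [[0,0,0.0002],[0,0,0.0004],[0,0,0.0006],[0,0,0.0008],[0,0,0.001],[0,0,0.0012],[0,0,0.0014],[0,0,0.0016],[0,0,0.0018],[0,0,0.0018],[0,0,0.0018],[0,0,0.0018],[0,0,0.0018]], "rot": [[0,0,0.1],[0,0,0.2],[0,0,0.3],[0,0,0.4],[0,0,0.5],[0,0,0.6],[0,0,0.7],[0,0,0.8],[0,0,0.9],[0,0,1.0],[0,0,1.1],[0,0,1.2],[0,0,1.2]]}}

```text
time: 14.92
ee_pos: [0.5494, 0.0354, 0.0916]
eef_rot: [0.036, 0.999, -0.0, -0.0]
ft_force: [-0.4, -3.5, 3.2]
width: 0.0429
grip_force: 60.0
```

```bash
python3 - <<'E'
from h import *
s=r.read_state(); print(s["ee_pos"],s["eef_rot"],s["ft_force"],s["torque"],s["joint_positions"][6])
im,T=cam("wrist"); cv2.imwrite("pics/w4.png",cv2.resize(im[100:400,120:520,::-1],None,fx=2,fy=2))
E
```

```text
[0.54941671 0.03543127 0.09164019] [ 3.59920488e-02  9.99352010e-01 -2.18305901e-04 -2.91148904e-04] [-0.39888621 -3.47030248  3.17022529] [-0.66288418 -0.08206003 -0.04563983] 0.9681378785137956
```

View pics/w4.png

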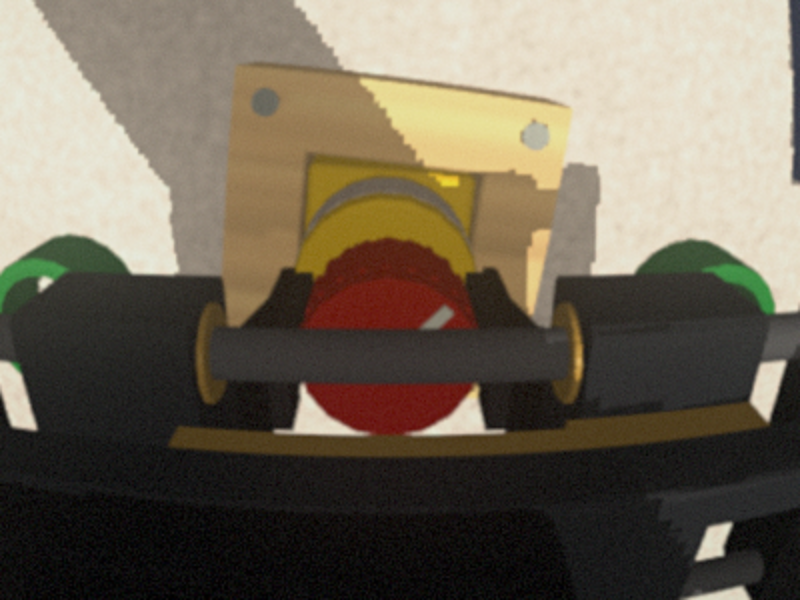

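The pointer is unchanged in the gripper at (437,318) and the jar's foot is still square in its pocket, so the cap has turned about 2.5 rad. Now I try a gentle lift.

{"fn": "arm_command", "kwargs": {"xyz": [[0,0,0.001],[0,0,0.002],[0,0,0.003],[0,0,0.003]], "rot": [[0,0,0],[0,0,0],[0,0,0],[0,0,0]]}}

```text
time: 15.3
ee_pos: [0.5494, 0.0361, 0.0949]
eef_rot: [0.037, 0.999, 0.0, -0.0]
ft_force: [-0.4, -2.1, 0.0]
width: 0.0428
grip_force: 60.0
```

{"fn": "arm_command", "kwargs": {"xyz": [[0,0,0.001],[0,0,0.002],[0,0,0.003],[0,0,0.003]], "rot": [[0,0,0],[0,0,0],[0,0,0],[0,0,0]]}}

```text
time: 15.63
ee_pos: [0.5495, 0.036, 0.098]
eef_rot: [0.036, 0.999, 0.0, 0.0]
ft_force: [0.1, -1.7, 0.3]
width: 0.0428
grip_force: 60.0
```

There is no load, so the cap is free. I'll lift until its lower edge is about 2 cm above the rim.

{"fn": "arm_command", "kwargs": {"xyz": [[0,0,0.003],[0,0,0.007],[0,0,0.012],[0,0,0.018],[0,0,0.024],[0,0,0.03],[0,0,0.034],[0,0,0.034],[0,0,0.034],[0,0,0.034],[0,0,0.034],[0,0,0.034],[0,0,0.034]], "rot": [[0,0,0],[0,0,0],[0,0,0],[0,0,0],[0,0,0],[0,0,0],[0,0,0],[0,0,0],[0,0,0],[0,0,0],[0,0,0],[0,0,0],[0,0,0]]}}

```text
time: 16.72
ee_pos: [0.5494, 0.0359, 0.1315]
eef_rot: [0.036, 0.999, 0.0, -0.0]
ft_force: [0.1, 0.3, 0.8]
width: 0.0425
grip_force: 60.0
```

```bash
python3 - <<'E'
from h import *
s=r.read_state(); print(s["ee_pos"],s["eef_rot"],s["ft_force"],s["joint_vel"].round(3))
im,T=cam("side"); cv2.imwrite("pics/s5.png",cv2.resize(im[120:280,230:450,::-1],None,fx=3,fy=3))
for l in("cap_center","jar_mouth","roll_center","pad"): print(l,find("spot_point",l,"side",T))
E
```

```text
[0.54936025 0.03592608 0.13154694] [ 3.63840134e-02  9.99337855e-01  7.25417638e-05 -2.23621737e-04] [0.08415966 0.29657336 0.81100741] [ 0.001 -0.     0.001 -0.002  0.001 -0.002 -0.   ]
cap_center [(0.63, [0.55, 0.037, 0.148])]
jar_mouth [(0.85, [0.548, 0.036, 0.113])]
roll_center [(0.84, [0.47, -0.317, 0.02]), (0.74, [0.58, -0.113, 0.017]), (0.73, [0.599, 0.169, 0.02]), (0.6, [0.401, 0.047, 0.016])]
pad [(0.6, [0.476, -0.319, -0.005])]
```

View pics/s5.png

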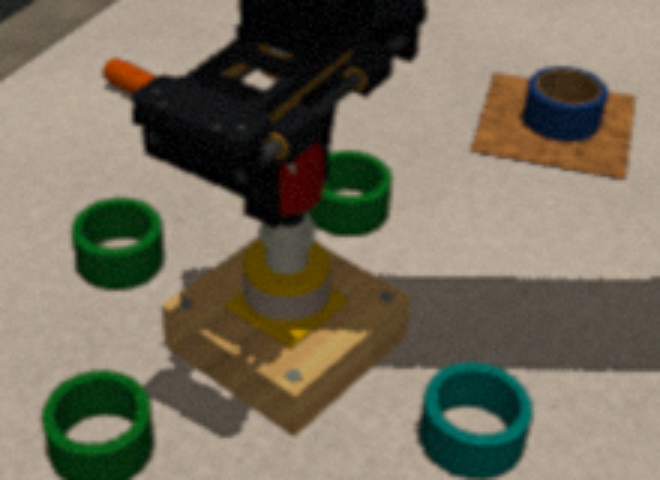

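The picture shows the cap held above the exposed white neck, the jar seated, and the roll flat on the pad. The cap centre measures 35 mm above the mouth, so I'm handing the job in.

```bash
python3 -c "
from bench import r
print(r.close_job())"
```

```text
the job is handed in; nothing more can be done
None
```

The job is handed in, with no verdict returned: the roll lies flat, let go and close to the pad's centre, the cap is unscrewed and held about 2 cm above the jar's mouth, the jar is still seated in its holder, and no bystander was approached.

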